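# Offer the pipe tee up to its cemented stub

## Task

Take the white pipe tee out of the fittings tray, carry it over the things on the chest top to the timber pipe jig, and hold it upright above the short pipe that stands in the jig's clamp: centred on the pipe, its lower mouth about 15 mm above the pipe's end, its side branch pointing straight along towards the pipe lying in the jig's cradles, ready to be pushed down. The upright pipe already wears its cement, so the tee must not touch it or any part of the jig; leave everything else as it is. Finish while holding the tee still there: do not lower it or let go.

Things in the scene. Friction and masses are not known exactly. Their poses are not given: they have to be found in the camera images.
- tee: white plastic pipe tee, about 45 g, standing on one end of its straight run in a tray compartment: 90 mm tall, 45 mm across (y). Origin: centre of its lower mouth, on the run's axis; z up along the run, x level out along the side branch, whose axis is 45 mm up. The collars at the run's ends (38 mm tall) and the branch's are 43 to 45 mm in diameter, the neck between them 35 mm
- tee_branch (a point): centre of the branch mouth (all its sockets take 35 mm pipe), 47 mm from the run's axis in +x of the tee and 45 mm above its foot; axes as the tee's
- tray: grey plastic fittings tray, fixed, 212 x 212 mm, 26 mm high, floor and walls 4 mm; 2 x 2 compartments at 104 mm pitch, each with one loose fitting: the tee, an elbow, two couplings, in any order. Origin under its centre, on the chest top; z up. All stands on the plywood top of a drawer chest, at z = 0.19, x 0.455 to 0.765, y -0.05 to 0.50
- jig: timber pipe jig, fixed. Origin on the chest top under the upright pipe; z up, x level towards the lying pipe. Clamp block 78 x 75 mm, 30 mm high, round the upright white pipe (35 mm diameter, 55 mm high). The lying pipe, 35 mm diameter, has its axis along x, 76 mm up, from x = 66 to 158 mm; top 94 mm up. Plywood foot from x = -43 to 163 mm, 60 mm wide
- stub_top (a point): centre of the upright pipe's end, 55 mm above the chest top; axes as the jig's. Beware of the tall drawer tower on the bench to the right of the chest: x from 0.50, y from -0.155 to -0.50, 0.8 m high; and of the parts cabinets behind the chest, x from 0.78
- elbow: white plastic elbow lying flat in its compartment, 82 x 82 x 45 mm high; origin under its centre
- coupling_a: tan pipe coupling standing on end in its compartment, 51 mm in diameter, 44 mm high; origin under its centre
- coupling_b: tan pipe coupling standing on end in its compartment, 46 mm in diameter, 40 mm high; origin under its centre
- clip_box: white carton standing between tray and jig, 61 x 110 x 53 mm high; origin under its centre, long side along its y
- cement: tin of pipe cement at the back, 66 mm in diameter, 108 mm high; origin under its centre
- spray: spray can at the back, 52 mm in diameter, 171 mm high; origin under its centre
- rule: tape measure, 38 x 112 x 62 mm high; origin under its centre

How it is judged:
On the way:
1. the tee is lifted out of the tray by the fingers, its foot 50 mm or more above the tray's underside (z of tee in the frame of tray above 0.05 m and contact force between the fingers and tee above 0.5 N), for 0.2 s.
At the end, for the whole second after the job is handed in: tee held and still, clear of the jig: mouth 5 to 28 mm above the upright pipe's end, within 6 mm of its axis; run within 0.1 rad of vertical, branch within 0.14 rad of the jig's x, towards the lying pipe; everything else within 25 mm of its start (horizontal distance between tee and stub_top below 0.006 m and z of tee in the frame of stub_top between 0.005 and 0.028 m and angle between the z axis of tee and the z axis of jig, either way round below 0.1 rad and angle between the x axis of tee and the x axis of jig, either way round below 0.14 rad and x of tee_branch in the frame of jig above 0.03 m and contact force between the fingers and tee above 0.5 N and contact force between tee and jig below 0.05 N and linear speed of tee below 0.01 m/s and distance of each of elbow, coupling_a, coupling_b, clip_box, cement, spray, rule from where it was at the start of the episode below 0.025 m); the arm keeps its last pose, push and grip.
It fails at once if the tee touches the cemented pipe or any part of the jig (contact force between tee and jig above 0.3 N).
It fails at once if another fitting is moved over 25 mm (distance of any of elbow, coupling_a, coupling_b from where it was at the start of the episode above 0.025 m).
It fails at once if a thing standing on the chest top is moved over 25 mm (distance of any of clip_box, cement, spray, rule from where it was at the start of the episode above 0.025 m).
It also fails if it takes over 45 s, if anything falls off the work surface, if the arm or the gripper's body presses on something with over 40 N, if the wrist force passes 120 N, or if a joint passes its speed limit or range.

## Robot

A 7-joint arm with a two-finger parallel gripper is mounted at the origin on a cart in front of the work surface, level with it; the furniture and walls round the work are solid. World frame = base frame: x ahead of the robot, y to its left, z up, the work surface at z = 0. Lengths are in m, angles in rad, forces in N, time in s.
With the tool pointing down it reaches from about 0.425 to 0.95 m from the base axis. Payload 4.7 kg.
Tool frame: the origin (TCP) lies between the finger pads; the fingertips stand 25 mm ahead of it and the grasp point (between the pads) lies 6 mm ahead of it; z points along the fingers, y is the line along which they close (so a half turn about z gives the same grasp; the last joint's range is limited). The gripper opens to 85 mm and grips with 20 to 120 N. Pads are 22 mm wide; open, the fingers measure 114 mm over their backs; the gripper's body (76 mm by 85 mm) begins 54 mm behind the grasp point. The pads swing forward as they close: fully open they stand 13 mm farther back than shut.
Start: joints at [-1.13, 0.469, -0.049, 1.532, 0.024, 1.141, -0.082], TCP at [0.306, 0.602, 0.256] pointing down, gripper open.
Joint ranges: [-2.59, 2.59], [-0.33, 1.99], [-1.39, 1.29], [0.1, 2.45], [-1.04, 4.18], [0.21, 1.99], [-2.66, 2.66]. Speed limits (rad/s): [2.57, 2.57, 3.14, 3.14, 3.14, 3.14, 3.14].

## Interface

Orientations are given as a 3x3 rotation matrix whose columns are the frame's x, y, z axes.
In Python, from rig import * gives the robot as it stands. Calls block until the motion is done:
- movep(position, orientation): joint-space move of the TCP to a pose.
- move_l(position, attitude=None, feed=0.15, until_force=None): straight line of the TCP; attitude=None keeps the orientation; feed is the mean speed in m/s. With until_force (N) it stops when the force on the tool has changed by that much, and returns True; else False.
- move_joints(angles): joint-space move.
- command_gripper(opening, newtons=None): finger opening in m; newtons is the grip in N (None keeps the last); returns when the fingers have stopped.
- sleep(seconds).
- inverse_kinematics(position, orientation): joint angles nearest the present ones, or None.
- sense(): the state.
- camera(name): name is "scene" or "top" or "wrist"; returns (picture, depth): 480x640x3 uint8, red, green, blue; 480x640 float32, m along the optical axis (not along the pixel's ray), 0 where there is no reading.
- camera_params(name): a dict with "K" (3x3 intrinsics, pixels), "position" and "rotation" of the camera in the world; the wrist camera has in their place "tool_from_camera" (4x4, takes a point from camera to tool coordinates, whose origin is the TCP and whose axes are the flange's). Camera axes: x right, y down, z forward; pixel columns grow to the right and rows downward; lengths in m; the calibration is good to about 2 mm. A picture is of the moment at which its call begins: read the wrist's pose just before it. camera_params takes no time and is no camera call.
A pose or a line that the arm cannot do raises Unreachable and nothing moves.
- finish_job(): hands the job in; it is judged then, once.
The state is a dict: "time_s": time; "joint_pos": joint angles; "qd": joint speeds; "joint_efforts": joint torques, N m; "position": TCP position; "tcp_rot": TCP orientation; "wrist_force": force on the tool from outside, world axes, zero at the start; "ft_torque": the same for the moment, N m; "finger_gap": finger opening in m; "gripper_force": force on a finger pad.
Only numpy, scipy, OpenCV 4.12 (cv2) and the standard library are available. Lean on these libraries where they do the work, as an engineer would, in place of code of your own. Each camera call takes 0.05 s, during which the arm holds its last target. There are 200 camera calls.

## Working session

There is one attempt and no reset: what is moved stays moved. The work goes in short steps, each a Python script; the robot and the scene stay as the last script left them, time stands still between calls to the robot, and variables do not carry over. Pictures are saved under pics/ and viewed, at most 10 in all, crops included, and the job is handed in when it is done.

```bash
mkdir -p pics; cat > h.py <<'E'
from rig import *
import numpy as np, cv2
def cloud(name):
    s=sense(); im,d=camera(name); p=camera_params(name); K=p["K"]
    if name=="wrist":
        T=np.eye(4);T[:3,:3]=s["tcp_rot"];T[:3,3]=s["position"];T=T@np.array(p["tool_from_camera"])
        R,t=T[:3,:3],T[:3,3]
    else: R,t=np.array(p["rotation"]),np.array(p["position"])
    K=np.array(K);v,u=np.mgrid[:480,:640]
    c=np.stack([(u-K[0,2])/K[0,0]*d,(v-K[1,2])/K[1,1]*d,d],-1)
    P=c@R.T+t; P[d==0]=np.nan
    return im,P,(K,R,t)
def save(n,im): cv2.imwrite(f"pics/{n}.png",im[:,:,::-1])
E
python3 - <<'E'
from h import *
for n in("top","scene"):
    im,P,c=cloud(n);save(n,im);np.savez(f"{n}.npz",im=im,P=P,K=c[0],R=c[1],t=c[2]);print(n,c[1].round(3).tolist(),c[2])
print(sense())
E
```

```text
top [[-0.025, -0.991, 0.129], [-0.999, 0.021, -0.032], [0.029, -0.129, -0.991]] [0.47811257 0.23175174 1.08127734]
scene [[0.896, -0.263, 0.358], [-0.444, -0.502, 0.742], [-0.016, -0.824, -0.566]] [ 0.28684886 -0.42216647  0.72634226]
{'time_s': 0.1, 'joint_pos': array([-1.12988845,  0.469349  , -0.04859466,  1.5335457 ,  0.02410428,
        1.14097218, -0.08232249]), 'qd': array([-0.00048915, -0.00102679, -0.00244712, -0.00251084,  0.00021977,
       -0.00219297,  0.00053975]), 'joint_efforts': array([ 8.58787098e-04, -5.11520934e+01, -4.67862573e-02, -2.38390589e+01,
        1.08482895e-02,  4.36369126e-03, -5.84904669e-06]), 'position': array([0.30536064, 0.6014642 , 0.25538644]), 'tcp_rot': array([[-8.91658660e-01,  4.52707775e-01, -7.09907684e-04],
       [ 4.52708327e-01,  8.91657346e-01, -1.53206465e-03],
       [-6.05831791e-05, -1.68745984e-03, -9.99998574e-01]]), 'wrist_force': array([-1.60172379, -0.22157054,  0.83310021]), 'ft_torque': array([-0.01682935, -0.00230653,  0.00981175]), 'gripper_force': 0.0, 'finger_gap': 0.08514401414181075}
```

View pics/top.png

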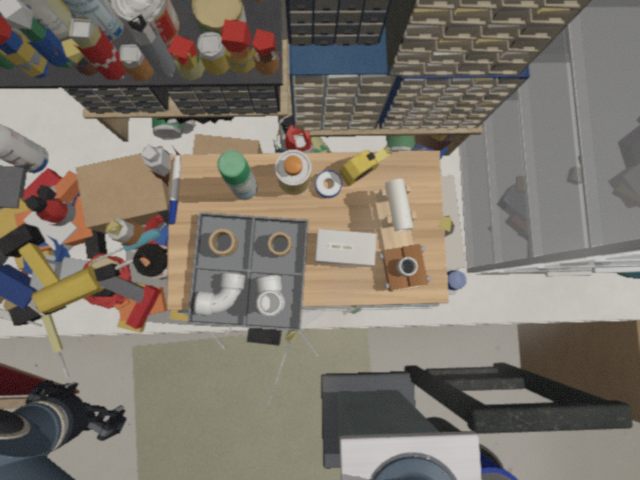

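View pics/scene.png

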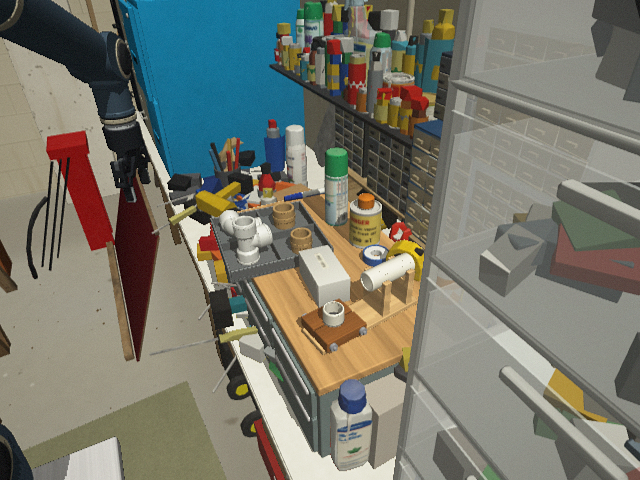

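The top view shows the tee at about (270,300) with its branch towards image-up (+x), and the elbow to its left at (220,295). The upright pipe is at (407,267), the lying pipe at (399,205), and the carton between tray and jig at (346,247). The scene view agrees: tee at (246,240), upright pipe at (333,315).

```bash
cat > m.py <<'E'
from h import *
def circ(P):  # robust outer circle in xy
    c,r=cv2.minEnclosingCircle(P[:,:2].astype(np.float32)); return np.round([*c,r],4)
def rep(name,im,P,boxes):
    hsv=cv2.cvtColor(im,cv2.COLOR_RGB2HSV); white=(hsv[...,1]<60)&(hsv[...,2]>110)
    for lab,(x0,x1,y0,y1,z0,z1) in boxes.items():
        m=white&(P[...,0]>x0)&(P[...,0]<x1)&(P[...,1]>y0)&(P[...,1]<y1)&(P[...,2]>z0)&(P[...,2]<z1)
        n,L,S,C=cv2.connectedComponentsWithStats(m.astype(np.uint8))
        if n<2: print(name,lab,'none');continue
        k=1+S[1:,4].argmax(); Q=P[L==k]
        print(name,lab,len(Q),'px',C[k].round(1),'xyz lo',np.percentile(Q,2,0).round(4),'hi',np.percentile(Q,98,0).round(4),'med',np.median(Q,0).round(4),'circ',circ(Q))
E
python3 - <<'E'
from m import *
for n in("top","scene"):
    d=np.load(n+".npz");P=d["P"];
    if n=="top":
        for p in [(270,302),(262,300),(279,300),(270,283),(407,267),(400,266),(399,205),(399,182),(403,228),(346,247),(230,255),(237,170),(294,168),(250,320),(300,220)]: print(p,P[p[1],p[0]].round(4))
    rep(n,d["im"],P,{"teetop":(.42,.62,.2,.31,.268,.30),"branch":(.42,.65,.2,.31,.23,.268),"stub":(.45,.6,-.05,.09,.236,.255),"lying":(.55,.75,-.05,.1,.255,.30)})
E
```

```text
(270, 302) [0.4684 0.2947 0.261 ]
(262, 300) [0.4723 0.3088 0.2617]
(279, 300) [0.4717 0.2774 0.2822]
(270, 283) [0.5022 0.2945 0.2583]
(407, 267) [0.5273 0.0365 0.2221]
(400, 266) [0.5282 0.0546 0.2446]
(399, 205) [0.6359 0.0591 0.2825]
(399, 182) [0.678  0.0574 0.284 ]
(403, 228) [0.594  0.0537 0.2814]
(346, 247) [0.5658 0.1539 0.245 ]
(230, 255) [0.5603 0.3764 0.1955]
(237, 170) [0.6831 0.338  0.3619]
(294, 168) [0.7034 0.2467 0.2975]
(250, 320) [0.4343 0.3386 0.1931]
(300, 220) [0.6232 0.2385 0.2162]
top teetop 225 px [271.6 302.7] xyz lo [0.4464 0.2723 0.2729] hi [0.4893 0.3088 0.2864] med [0.4665 0.2893 0.2833] circ [0.4677 0.2942 0.0227]
top branch 291 px [271.6 283.2] xyz lo [0.4877 0.2757 0.2427] hi [0.5149 0.309  0.263 ] med [0.5021 0.2908 0.2583] circ [0.5006 0.2924 0.0212]
top stub 102 px [407.3 265.9] xyz lo [0.5113 0.0229 0.237 ] hi [0.5446 0.056  0.2474] med [0.5287 0.0425 0.2441] circ [0.5281 0.0393 0.0174]
top lying 975 px [398.9 204.5] xyz lo [0.5941 0.0372 0.2645] hi [0.6821 0.0762 0.285 ] med [0.6375 0.0592 0.2805] circ [0.6388 0.0561 0.0484]
scene teetop 317 px [244.3 225.2] xyz lo [0.4446 0.2711 0.2687] hi [0.4846 0.3097 0.2851] med [0.4651 0.2814 0.2789] circ [0.4649 0.2921 0.0226]
scene branch 574 px [255.5 237.1] xyz lo [0.4479 0.2722 0.2309] hi [0.5129 0.3004 0.2666] med [0.4851 0.2789 0.2494] circ [0.4801 0.2855 0.0355]
scene stub 211 px [333.  310.5] xyz lo [0.5092 0.0214 0.2365] hi [0.5412 0.0542 0.2463] med [0.5239 0.0337 0.2423] circ [0.5253 0.0379 0.0176]
scene lying 983 px [388.1 270.3] xyz lo [0.5917 0.0331 0.2568] hi [0.6807 0.0653 0.2839] med [0.6318 0.0457 0.2782] circ [0.6367 0.0532 0.0477]
```

Both views agree to about 3 mm: tee at (0.466, 0.293), upright pipe at (0.527, 0.039), jig yaw about 0.15. Next I refine with the wrist camera over the jig and then over the tee.

```bash
cat >> m.py <<'E'
def down(yaw): c,s=np.cos(yaw),np.sin(yaw); return np.array([[-c,-s,0],[-s,c,0],[0,0,-1.]])
E
python3 - <<'E'
from m import *
print(camera_params("wrist")["tool_from_camera"])
B={"teetop":(.42,.62,.2,.31,.268,.30),"branch":(.487,.65,.2,.31,.23,.268),"stub":(.45,.6,-.05,.09,.236,.255),"lying":(.57,.75,-.05,.12,.255,.30)}
for n,p,y in (("t1",[.47,.293,.46],0),("j1",[.53,.04,.46],.155),("j2",[.56,.045,.42],.155),("t2",[.45,.293,.42],0)):
    movep(p,down(y)); sleep(.2); im,P,c=cloud("wrist"); save(n,im); np.savez(n+".npz",im=im,P=P)
    rep(n,im,P,{k:B[k] for k in (("teetop","branch") if n[0]=="t" else ("stub","lying"))})
a=np.hstack([cv2.resize(cv2.imread(f"pics/{n}.png"),(400,300)) for n in("t1","j1")]);b=np.hstack([cv2.resize(cv2.imread(f"pics/{n}.png"),(400,300)) for n in("t2","j2")])
cv2.imwrite("pics/w.png",np.vstack([a,b])); s=sense();print(s["time_s"],s["position"],s["joint_pos"])
E
```

```text
[[ 8.02826392e-05 -9.46596781e-01 -3.22419801e-01  8.23372881e-02]
 [ 9.99998740e-01 -4.35189629e-04  1.52667931e-03  4.12066896e-04]
 [-1.58546348e-03 -3.22419517e-01  9.46595553e-01 -1.17493668e-01]
 [ 0.00000000e+00  0.00000000e+00  0.00000000e+00  1.00000000e+00]]
t1 teetop 883 px [321.3 212.2] xyz lo [0.4448 0.2738 0.2706] hi [0.4871 0.3094 0.2854] med [0.4626 0.2908 0.2835] circ [0.4666 0.2947 0.0228]
t1 branch 602 px [324.5 245.6] xyz lo [0.4949 0.2775 0.2453] hi [0.5132 0.3096 0.2619] med [0.5039 0.2938 0.2592] circ [0.503  0.2933 0.0188]
j1 stub 313 px [322.8 201.9] xyz lo [0.5105 0.0236 0.2379] hi [0.5428 0.0559 0.2463] med [0.5246 0.0391 0.2444] circ [0.5269 0.0396 0.0175]
j1 lying 2849 px [321.5 322. ] xyz lo [0.5932 0.0367 0.2703] hi [0.6807 0.0745 0.2841] med [0.6335 0.0555 0.2811] circ [0.6375 0.0558 0.0484]
j2 stub 418 px [324.7 176.3] xyz lo [0.5105 0.0238 0.2378] hi [0.5427 0.056  0.2461] med [0.5245 0.0393 0.2445] circ [0.5268 0.0396 0.0175]
j2 lying 3800 px [323.4 314.8] xyz lo [0.5931 0.0366 0.2708] hi [0.6807 0.0744 0.284 ] med [0.6331 0.0555 0.2812] circ [0.6379 0.0544 0.0485]
t2 teetop 1128 px [324. 248.] xyz lo [0.4449 0.2737 0.2693] hi [0.4865 0.3094 0.2855] med [0.4622 0.2905 0.2835] circ [0.4665 0.2945 0.0232]
t2 branch 566 px [327.3 282.8] xyz lo [0.4981 0.2776 0.2458] hi [0.5137 0.3092 0.2619] med [0.5055 0.2937 0.2593] circ [0.5047 0.2933 0.0178]
4.9917 [0.45078031 0.29190161 0.41999535] [-6.55402182e-01  1.38414970e-01  2.39840025e-03  1.61678741e+00
 -1.48656311e-04  1.38641407e+00  9.15426537e-01]
```

View pics/w.png

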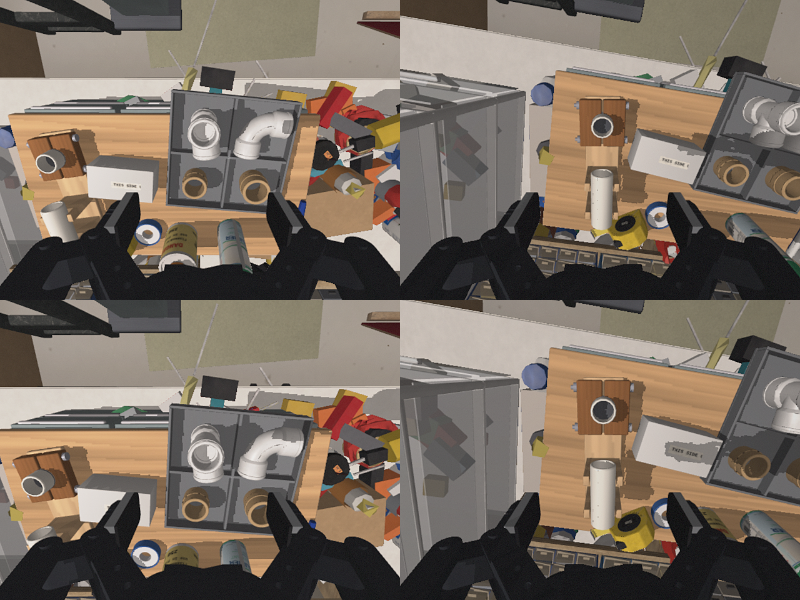

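The wrist views (tee at left, jig at right) confirm the positions. The tee is at (0.4665, 0.293) with its top at z 0.284 and yaw about 0. The upright pipe is at (0.5268, 0.0396) with its end at z 0.245, and the jig yaw is about 0.144. The fingers have free space on both sides of the tee in y, so I grasp it now.

```bash
python3 - <<'E'
from m import *
R=down(0)
movep([.4665,.293,.36],R); move_l([.4665,.293,.273],R,feed=.1)
command_gripper(.03,40); s=sense(); print(s["finger_gap"],s["gripper_force"],s["position"])
move_l([.4665,.293,.415],R,feed=.1); sleep(.2)
s=sense(); print(s["finger_gap"],s["gripper_force"],s["position"],s["time_s"])
B={"teetop":(.42,.62,.2,.34,.34,.44)}
for n in("top","scene","wrist"):
    im,P,c=cloud(n); save("g_"+n,im); np.savez("g_"+n,im=im,P=P); rep(n,im,P,{"tee":(.42,.62,.22,.36,.33,.45),"branch":(.49,.55,.22,.36,.33,.45)})
i=cv2.imread("pics/g_scene.png")[100:340,100:420];j=cv2.imread("pics/g_wrist.png")
cv2.imwrite("pics/g.png",np.hstack([cv2.resize(i,(400,300)),cv2.resize(j,(400,300))]))
E
```

```text
0.04106620034823196 40.401923577301204 [0.4667445  0.29307929 0.27356733]
0.04103582574734782 40.400638551218435 [0.46641762 0.29294545 0.41461769] 8.6083
top tee none
top branch none
scene tee 945 px [246.3 180.8] xyz lo [0.4455 0.2704 0.3378] hi [0.5124 0.2963 0.4037] med [0.4775 0.2778 0.3723] circ [0.4801 0.29   0.0369]
scene branch 300 px [258.1 168.8] xyz lo [0.4904 0.2729 0.369 ] hi [0.5144 0.3013 0.4029] med [0.5021 0.2788 0.3905] circ [0.5003 0.2888 0.0183]
wrist tee 9751 px [322.2 321.9] xyz lo [0.4448 0.274  0.3422] hi [0.5085 0.3135 0.4267] med [0.459  0.2906 0.406 ] circ [0.4787 0.298  0.0366]
wrist branch 376 px [348.  399.7] xyz lo [0.5053 0.2874 0.3907] hi [0.513  0.3182 0.4038] med [0.5086 0.3046 0.4011] circ [0.5098 0.3023 0.0178]
```

View pics/g.png

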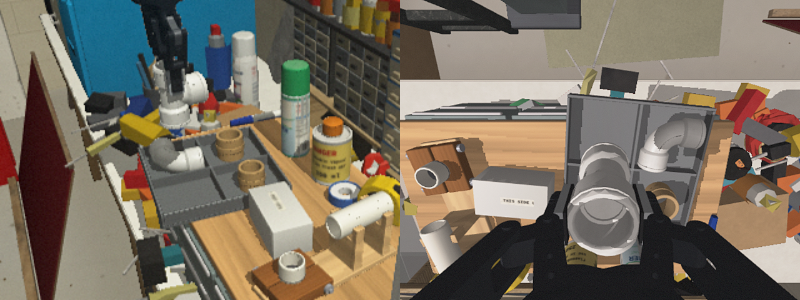

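The tee is held in the air with the branch towards +x. Its yaw may have changed slightly at closing, so I measure its pose in the hand.

```bash
python3 - <<'E'
from m import *
d=np.load("g_wrist.npz");im,P=d["im"],d["P"]
hsv=cv2.cvtColor(im,cv2.COLOR_RGB2HSV);w=(hsv[...,1]<60)&(hsv[...,2]>110)
g=lambda a,lo,hi:(a>lo)&(a<hi)
m=w&g(P[...,0],.42,.54)&g(P[...,1],.25,.34)
for z in np.arange(.325,.43,.006):
    q=P[m&g(P[...,2],z,z+.006)]
    if len(q)>5: print(z.round(3),len(q),q[:,:2].min(0).round(4),q[:,:2].max(0).round(4),np.median(q,0).round(4))
for x in np.arange(.47,.54,.005):
    q=P[m&g(P[...,0],x,x+.005)&(P[...,2]<.409)&(P[...,2]>.33)]
    if len(q)>5: print('x',x.round(3),len(q),q[:,1].min().round(4),q[:,1].max().round(4),'top at',q[q[:,2]>q[:,2].max()-.001][:,1:].mean(0).round(4))
cv2.imwrite("pics/gw.png",cv2.resize(im[150:480,180:500,::-1],(580,598)))
E
```

```text
0.337 257 [0.4432 0.2719] [0.4646 0.3166] [0.448  0.2922 0.3416]
0.343 93 [0.444  0.2738] [0.4585 0.315 ] [0.4483 0.2835 0.3453]
0.349 85 [0.4448 0.2739] [0.4601 0.3152] [0.4484 0.2826 0.352 ]
0.355 209 [0.4444 0.2725] [0.4714 0.3158] [0.45   0.2828 0.3601]
0.361 1144 [0.4447 0.2726] [0.4717 0.3157] [0.4517 0.2953 0.3634]
0.367 111 [0.4482 0.2775] [0.4609 0.3105] [0.4515 0.2853 0.3701]
0.373 111 [0.4489 0.278 ] [0.461  0.3105] [0.4513 0.2852 0.3759]
0.379 118 [0.4489 0.2781] [0.4584 0.291 ] [0.4511 0.2853 0.382 ]
0.385 66 [0.4487 0.2815] [0.5087 0.3198] [0.4508 0.287  0.3867]
0.391 45 [0.5041 0.3127] [0.5106 0.3179] [0.507  0.3157 0.3947]
0.397 1591 [0.445  0.2747] [0.5142 0.314 ] [0.472  0.2933 0.4023]
0.403 1206 [0.4444 0.2746] [0.5108 0.3131] [0.4744 0.2924 0.4044]
0.409 314 [0.4441 0.2589] [0.4831 0.3129] [0.4481 0.2843 0.412 ]
0.415 186 [0.4442 0.2587] [0.4826 0.3132] [0.4471 0.2826 0.4174]
0.421 4170 [0.4435 0.2589] [0.4876 0.3138] [0.4564 0.2912 0.4254]
0.427 191 [0.4455 0.2598] [0.485 0.32 ] [0.4578 0.3087 0.4283]
x 0.47 746 0.2729 0.3152 top at [0.3033 0.4064]
x 0.475 597 0.2797 0.3067 top at [0.3017 0.4082]
x 0.48 185 0.2838 0.3022 top at [0.2999 0.4085]
x 0.505 271 0.2877 0.3198 top at [0.2994 0.4036]
x 0.51 100 0.2848 0.3133 top at [0.298  0.4027]
```

View pics/gw.png

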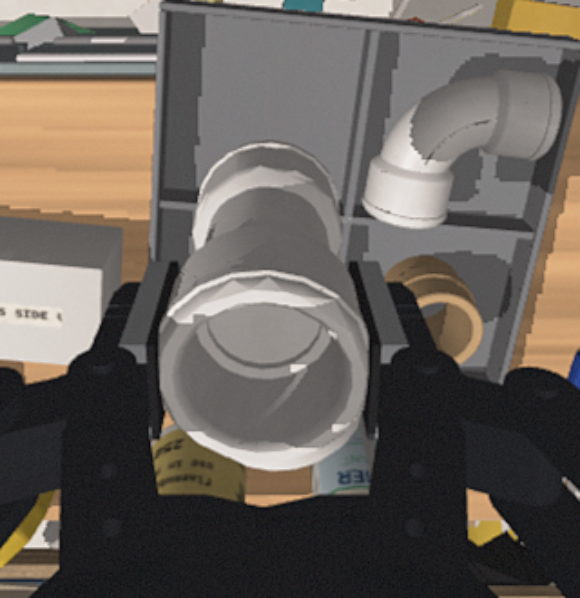

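The run is vertical in the fingers, centred near (0.466, 0.294). My y < 0.31 box cut off part of the branch earlier, so I re-measure the yaw from the stored views with a wider box.

```bash
python3 - <<'E'
from m import *
g=lambda a,lo,hi:(a>lo)&(a<hi)
for n in("t1","t2","top"):
    d=np.load(n+".npz");im,P=d["im"],d["P"]
    hsv=cv2.cvtColor(im,cv2.COLOR_RGB2HSV);w=(hsv[...,1]<60)&(hsv[...,2]>110)
    m=w&g(P[...,0],.42,.54)&g(P[...,1],.25,.333)
    q=P[m&g(P[...,2],.275,.3)];print(n,'top',circ(q))
    b=P[m&g(P[...,0],.492,.54)&g(P[...,2],.243,.27)]
    # branch crown: weighted ridge of cylinder: fit z=a-((y-y0)^2)/(2r) per x slice
    for x in (.494,.499,.504,.509):
        s=b[g(b[:,0],x,x+.005)]
        if len(s)>8:
            c=np.polyfit(s[:,1]-.295,s[:,2],2);print(n,x+.0025,'crown y',(.295-c[1]/2/c[0]).round(4),'y',s[:,1].min().round(4),s[:,1].max().round(4),len(s))
d=np.load("j2.npz");P=d["P"];
q=P[g(P[...,0],.6,.675)&g(P[...,1],.02,.09)&g(P[...,2],.275,.29)];
for x in np.arange(.6,.675,.015):
    s=q[g(q[:,0],x,x+.015)];c=np.polyfit(s[:,1]-.055,s[:,2],2);print('pipe',x+.0075,(.055-c[1]/2/c[0]).round(4),len(s))
E
```

```text
t1 top [0.4666 0.2947 0.0228]
t1 0.4965 crown y 0.2977 y 0.2766 0.319 172
t1 0.5015 crown y 0.2983 y 0.2765 0.3201 217
t1 0.5065 crown y 0.2991 y 0.2775 0.3212 223
t1 0.5115 crown y 0.2987 y 0.2774 0.3179 138
t2 top [0.4665 0.2945 0.0232]
t2 0.4965 crown y 0.298 y 0.2767 0.3189 84
t2 0.5015 crown y 0.2983 y 0.2767 0.32 250
t2 0.5065 crown y 0.299 y 0.2775 0.321 272
t2 0.5115 crown y 0.2988 y 0.2773 0.3178 146
top top [0.4677 0.2942 0.0227]
top 0.4965 crown y 0.2971 y 0.2755 0.3174 65
top 0.5015 crown y 0.2974 y 0.277 0.3171 61
top 0.5065 crown y 0.2982 y 0.2771 0.319 60
top 0.5115 crown y 0.2981 y 0.277 0.3193 66
pipe 0.6074999999999999 0.0516 598
pipe 0.6224999999999999 0.054 566
pipe 0.6375 0.0562 546
pipe 0.6525 0.0584 516
pipe 0.6675 0.0607 490Traceback (most recent call last):
  File "<stdin>", line 17, in <module>
    raise TypeError("expected non-empty vector for x")
TypeError: expected non-empty vector for x
```

The tee's yaw in the hand is about +0.115 and the jig's is 0.15, so the hand needs yaw 0.035. I carry it straight over, stop high, check, and then descend.

```bash
cat > chk.py <<'E'
from m import *
g=lambda a,lo,hi:(a>lo)&(a<hi)
def chk(tag):
    sleep(.3); s=sense(); p=s["position"]; print(s["time_s"],p.round(4),s["gripper_force"],s["finger_gap"])
    foot=p[2]-.0796
    for n in("wrist","scene","top"):
        im,P,c=cloud(n); save(f"{tag}_{n}",im)
        hsv=cv2.cvtColor(im,cv2.COLOR_RGB2HSV);w=(hsv[...,1]<60)&(hsv[...,2]>110)
        m=w&g(P[...,0],.48,.6)&g(P[...,1],0,.075)
        for lab,lo,hi in(("foot",-.002,.015),("neckfoot",0.,.03),("top",.083,.095)):
            q=P[m&g(P[...,2],foot+lo,foot+hi)&(P[...,0]<.552)]
            if len(q)>15: print(n,lab,len(q),q.min(0).round(4),q.max(0).round(4),circ(q))
        b=P[m&g(P[...,0],.545,.6)&g(P[...,2],foot+.055,foot+.075)]
        for x in np.arange(.545,.585,.005):
            t=b[g(b[:,0],x,x+.005)]
            if len(t)>15:
                k=np.polyfit(t[:,1]-.04,t[:,2],2);print(n,'branch',(x+.0025).round(4),'crown',(.04-k[1]/2/k[0]).round(4),t[:,1].min().round(4),t[:,1].max().round(4),len(t))
        q=P[w&g(P[...,0],.5,.55)&g(P[...,1],.015,.065)&g(P[...,2],.236,.250)]
        if len(q)>15: print(n,'stub',len(q),q.min(0).round(4),q.max(0).round(4))
    i=cv2.imread(f"pics/{tag}_scene.png")[180:405,220:520];j=cv2.imread(f"pics/{tag}_wrist.png")
    cv2.imwrite(f"pics/{tag}.png",np.hstack([cv2.resize(i,(400,300)),cv2.resize(j,(400,300))]))
E
python3 - <<'E'
from chk import *
R=down(.035)
move_l([.527,.0388,.415],R,feed=.1); move_l([.527,.0388,.375],R,feed=.08)
chk("c1")
E
```

```text
12.475 [0.5272 0.0388 0.3754] 40.40203148731962 0.041459561265830024
wrist foot 299 [0.5042 0.0182 0.2986] [0.5244 0.0621 0.3107] [0.522  0.0401 0.022 ]
wrist neckfoot 1500 [0.5042 0.0182 0.2986] [0.5321 0.0621 0.3258] [0.5247 0.0401 0.0224]
wrist top 3668 [0.5039 0.0044 0.3789] [0.5479 0.0642 0.3904] [0.5202 0.0344 0.0302]
wrist branch 0.5675 crown 0.046 0.041 0.0655 240
wrist branch 0.5725 crown 0.0447 0.0322 0.0605 127
wrist stub 282 [0.5098 0.0229 0.2361] [0.5276 0.0561 0.2463]
scene foot 195 [0.5036 0.0163 0.2954] [0.5429 0.0482 0.3108] [0.523  0.0351 0.0221]
scene neckfoot 477 [0.5036 0.0163 0.296 ] [0.5491 0.0527 0.3258] [0.5268 0.0378 0.0241]
scene top 157 [0.5035 0.0184 0.3788] [0.5458 0.0572 0.3878] [0.5257 0.036  0.0226]
scene branch 0.5525 crown 0.042 0.021 0.0338 29
scene branch 0.5575 crown 0.0537 0.0232 0.0341 33
scene branch 0.5625 crown 0.0398 0.0237 0.0356 31
scene branch 0.5675 crown 0.0375 0.0242 0.0359 32
scene branch 0.5725 crown 0.0377 0.0241 0.0366 22
scene stub 214 [0.5084 0.0208 0.236 ] [0.5413 0.0561 0.2466]
top foot 20 [0.5065 0.0385 0.3002] [0.5175 0.0592 0.3106] [0.512  0.0489 0.0118]
top neckfoot 69 [0.5064 0.035  0.3002] [0.5184 0.0592 0.3258] [0.5129 0.047  0.0133]
top top 31 [0.5064 0.0386 0.3823] [0.5127 0.0534 0.3875] [0.5089 0.046  0.0079]
top branch 0.5525 crown 0.0414 0.0441 0.0629 36
top branch 0.5575 crown 0.0435 0.0408 0.0639 45
top branch 0.5625 crown 0.0452 0.0383 0.0621 51
top branch 0.5675 crown 0.0456 0.0343 0.0651 63
top branch 0.5725 crown 0.0438 0.0281 0.0633 54
top stub 22 [0.5113 0.0398 0.2371] [0.523  0.0556 0.2457]
```

View pics/c1.png

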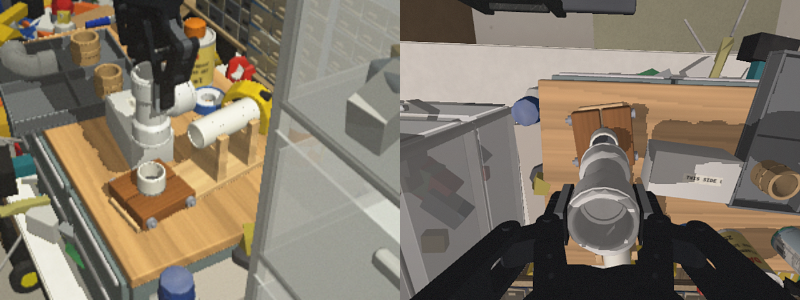

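The tee hangs above the upright pipe. Foot and pipe centres agree within about 1 mm in both the wrist and scene views, and the branch points at the lying pipe (yaw about 0.14 against 0.15). I descend to 15 mm and check again.

```bash
python3 - <<'E'
from chk import *
move_l([.527,.0385,.3396],down(.04),feed=.04)
sleep(.3); chk("c2"); s=sense(); print(s["qd"].round(4),s["wrist_force"])
E
```

```text
14.2583 [0.527  0.0385 0.3396] 40.40460501622874 0.04153280376282605
wrist foot 313 [0.5037 0.0177 0.2628] [0.5247 0.0618 0.2749] [0.5239 0.0398 0.0222]
wrist neckfoot 1499 [0.5037 0.0177 0.2628] [0.532  0.0618 0.29  ] [0.5257 0.04   0.0224]
wrist top 3695 [0.5038 0.0159 0.3431] [0.5479 0.0639 0.3547] [0.5236 0.0404 0.0247]
wrist branch 0.5675 crown 0.0458 0.0368 0.0653 244
wrist branch 0.5725 crown 0.0443 0.032 0.0574 112
wrist stub 51 [0.5097 0.0267 0.2365] [0.5155 0.04   0.2441]
scene foot 183 [0.5029 0.0161 0.2587] [0.5436 0.0476 0.2749] [0.5239 0.0353 0.0218]
scene neckfoot 457 [0.5029 0.0155 0.2611] [0.5464 0.0569 0.29  ] [0.5252 0.0374 0.0224]
scene top 162 [0.5034 0.017  0.343 ] [0.5458 0.0608 0.3534] [0.5234 0.0389 0.0233]
scene branch 0.5525 crown -0.0304 0.0211 0.031 24
scene branch 0.5575 crown 0.0321 0.0233 0.0316 25
scene branch 0.5625 crown 0.0363 0.0226 0.0318 23
scene branch 0.5675 crown 0.0148 0.0234 0.0322 26
scene branch 0.5725 crown 0.0205 0.023 0.0335 19
scene stub 131 [0.5083 0.0206 0.236 ] [0.5411 0.0478 0.2466]
top foot 23 [0.5064 0.0353 0.2621] [0.5451 0.0588 0.2726] [0.5258 0.0447 0.0216]
top neckfoot 70 [0.5064 0.034  0.2621] [0.5451 0.0588 0.2899] [0.5258 0.0447 0.0216]
top top 24 [0.5066 0.0396 0.3453] [0.5117 0.0526 0.3521] [0.5091 0.0461 0.0071]
top branch 0.5525 crown 0.0456 0.0434 0.062 33
top branch 0.5575 crown 0.0451 0.0414 0.0629 43
top branch 0.5625 crown 0.0441 0.0375 0.0627 44
top branch 0.5675 crown 0.0442 0.0338 0.0661 59
top branch 0.5725 crown 0.0439 0.0286 0.0639 42
[-0.0008  0.0005 -0.0008  0.0009  0.0004 -0.0001 -0.0005] [ 0.30608591  0.41889974 -0.94537857]
```

View pics/c2.png

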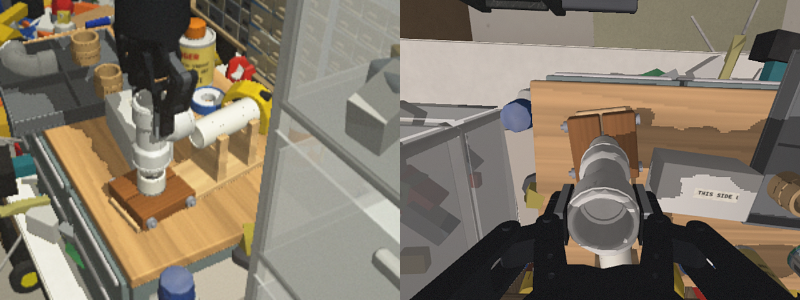

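The tee sits centred over the pipe with its mouth at about z 0.260 (pipe end 0.245), upright, still and clear of the jig, its branch towards the lying pipe. I hand it in.

```bash
python3 -c "
from rig import *
print(finish_job())"
```

```text
the job is handed in; nothing more can be done
None
```

I handed the job in with the tee held still above the upright pipe: about 15 mm above its end, centred to about 1 mm, and its branch towards the lying pipe; the judge's verdict was not reported.

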